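Sweep the trunking offcuts off the sawing platform into the scrap bin

TASK

Take the wooden push block by its upright handle and use it to sweep the two white plastic offcuts off the sawing platform into the steel scrap bin fixed along the platform's edge; do not touch the offcuts with the robot itself. Then leave the push block standing upright on top of the platform.

Things in the scene. Friction and masses are not known exactly. Their poses are not given: they have to be found in the camera images.
- pusher_grip (a point): Loose pale-wood push block standing on the bench left of the platform: sole 150 (x) x 40 (y) x 30 mm high, on its middle an upright handle 40 (x) x 26 (y) mm, 30 to 100 mm above the underside. This point: handle centre, 65 mm above the underside; grasp across y. z up; the long faces sweep; half turns are alike. 0.25 kg. Also on that bench: a grey junction box 84 mm square, 36 high.
- platform: Fixed wooden platform and steel bin. Origin at bench level under the platform's centre, z up. Top 75 mm up, to 150 mm either way in x, 130 in y; fence 22 high on the +x edge. Bin along the open -y edge: inside y -250 to -130, x -130 to 130, floor 5 up, other walls 4 thick, 95 high. A loose grey wall box, 40 square, 32 high, stands by the fence; x under +80 holds only the offcuts.
- offcut_u: White plastic U-trunking offcut, loose on the platform's top, open side up: 50 (x) x 40 (y) x 25 mm high, walls 4 mm, 25 g. Origin at its centre; z up at the start.
- offcut_sq: White plastic square-tube offcut, loose on the platform's top: 34 (x, along the bore) x 30 x 30 mm, walls 4 mm, 20 g. Origin at its centre; z up at the start. Both offcuts lie within platform x -75 to -15, y -65 to +35 mm; either may be nearer the bin.
Things that resemble listed ones, but are neither listed nor needed, are in the scene too. What is shaped like the offcut_u but blue or green is not meant.

How it is judged:
By the outcome, as a careful person would: the job done as asked, in the order asked, and still so for the second after the job is handed in, with the robot touching nothing.
It also fails if it takes over 40 s, if anything falls off the work surface, if the arm or the gripper's body presses on something with over 40 N, if the wrist force passes 120 N, or if a joint passes its speed limit or range.

ROBOT

A 7-joint arm with a two-finger parallel gripper is mounted at the origin on the work surface. World frame = base frame: x ahead of the robot, y to its left, z up, the work surface at z = 0. Lengths are in m, angles in rad, forces in N, time in s.
With the tool pointing down it reaches from about 0.425 to 0.925 m from the base axis. Payload 6.8 kg.
Tool frame: the origin (TCP) lies at the very end of the fingers, on their centre line; the grasp point (between the pads) lies 19 mm behind it; z points along the fingers, y is the direction in which the jaws open and shut (so a half turn about z gives the same grasp; the last joint's range is limited). The gripper opens to 85 mm and grips with 20 to 120 N. Pads are 22 mm wide; open, the fingers measure 114 mm over their backs; the gripper's body (76 mm by 85 mm) begins 54 mm behind the grasp point. The pads swing forward as they close: fully open they stand 13 mm farther back than shut.
Start: joints at [1.026, 0.477, 0.022, 1.555, -0.011, 1.109, -0.083], TCP at [0.286, -0.612, 0.231] pointing down, gripper open.
Joint ranges: [-2.96, 2.96], [-0.34, 2.1], [-1.41, 1.46], [0.24, 2.44], [-1.37, 4.51], [0.17, 1.92], [-2.96, 2.96]. Speed limits (rad/s): [2.39, 2.39, 3.14, 3.14, 3.14, 3.14, 3.14].

INTERFACE

Orientations are given as a unit quaternion [w, x, y, z].
In Python, from station import bot gives the robot as it stands.
- The arm moves only by the tool move_arm, never from a script. Its argument "commands" is text: rows parted by semicolons, each of 7 numbers parted by spaces: the opening, from 0 (shut) to 1 (fully open), then the shift along the tool's x, y, z in cm, then the turn, a rotation vector about the tool's x, y, z in degrees. In form: gripper tx ty tz rx ry rz; .... A call has 1 to 12 rows; each row shifts and turns the commanded pose from where the row before left it, along the tool's axes as they then stand; what a row does not reach is not made up. A row lasts 1/12 s, in which the tool goes at most 41.7 mm and 7.16 degrees, less where a joint would pass 70% of its speed; a pose out of reach is approached as far as the arm can. A call with a gripper value outside its range is refused whole. The fingers move at their own pace and stop on an object; "force" is the grip in N (left out, the last holds). Time passes only in rows, so rows that do not move let the fingers close. It gives the time, the measured TCP pose, the force and the opening at its end, in the units of the state.
- bot.get_obs(): the state, without advancing time (a new reading comes with each control period).
- bot.read_camera(name): name is "side" or "top" or "wrist"; returns a dict with "img" (480x640x3 uint8, red, green, blue), "K" (3x3 intrinsics, pixels), "rvec" (rotation vector, rad) and "tvec" (3), from world to camera coordinates, as OpenCV has them; the wrist camera has in their place "hand_eye" (4x4, takes a point from camera to tool coordinates, whose origin is the TCP and whose axes are the flange's). Camera axes: x right, y down, z forward; pixel columns grow to the right and rows downward; lengths in m; the calibration is good to about 2 mm. A picture is of the moment at which its call begins: read the wrist's pose just before it. There is no depth.
- bot.hand_in(): hands the job in, once; it reports no verdict.
The state is a dict: "t": time; "q": joint angles; "joint_vel": joint speeds; "joint_torque": joint torques, N m; "eef_pos": TCP position; "tool_rot": TCP orientation; "contact_force": force on the tool from outside, world axes, zero at the start; "torque": the same for the moment, N m; "gripper_width": opening from 0.0 (shut) to 1.0 (fully open).
Only numpy, scipy, OpenCV 4.12 (cv2) and the standard library are available. Lean on these libraries where they do the work, as an engineer would, in place of code of your own. Each camera call takes 0.05 s, during which the arm holds its last target. There are 200 camera calls.

## Working session

There is one attempt and no reset: what is moved stays moved. The work goes in short steps, Python scripts to look and compute and a tool call to move; the robot and the scene stay as the last step left them, time stands still between calls to the robot, and variables do not carry over. Pictures are saved under pics/ and viewed, about 8 in all and at most 12, crops included, and the job is handed in when it is done.

Besides the shell and the picture viewer there is one more tool, called after "Request:" as name(argument=value, ...) on one line, values as JSON. move_arm: Moves the arm, as the interface text tells. Its arguments: {"type":"object","properties":{"commands":{"type":"string"},"force":{"type":"number"}},"required":["commands"]}

```bash
mkdir -p pics; ls; python3 - <<'E'
from station import bot
import cv2,numpy as np
o=bot.get_obs(); print({k:np.round(v,3).tolist() for k,v in o.items()})
for n in ("top","side"):
    c=bot.read_camera(n); cv2.imwrite(f"pics/{n}0.png",c["img"][:,:,::-1])
    print(n,c["K"],c["rvec"],c["tvec"])
    np.savez(f"{n}.npz",K=c["K"],r=c["rvec"],t=c["tvec"])
E
```

```text
pics
{'t': 0.0, 'q': [1.026, 0.478, 0.022, 1.556, -0.012, 1.109, -0.083], 'joint_vel': [-0.001, -0.0, 0.0, 0.001, -0.0, 0.001, 0.001], 'joint_torque': [-0.001, -59.646, 1.608, -28.12, 0.012, 0.009, -0.0], 'eef_pos': [0.285, -0.611, 0.23], 'tool_rot': [-0.001, 0.976, 0.217, -0.0], 'contact_force': [-0.167, -1.359, -0.345], 'torque': [-0.013, 0.011, 0.01], 'gripper_width': 0.998}
top [[471.04058897   0.         316.27879336]
 [  0.         471.04058897 240.45204285]
 [  0.           0.           1.        ]] [ 2.19351308 -2.14882166  0.10373789] [-0.00304064  0.52620048  0.96250982]
side [[473.45223289   0.         318.93050173]
 [  0.         473.45223289 240.84394506]
 [  0.           0.           1.        ]] [ 0.61732083 -2.71040103  1.0920572 ] [0.44455094 0.20724747 0.88940312]
```

View pics/top0.png

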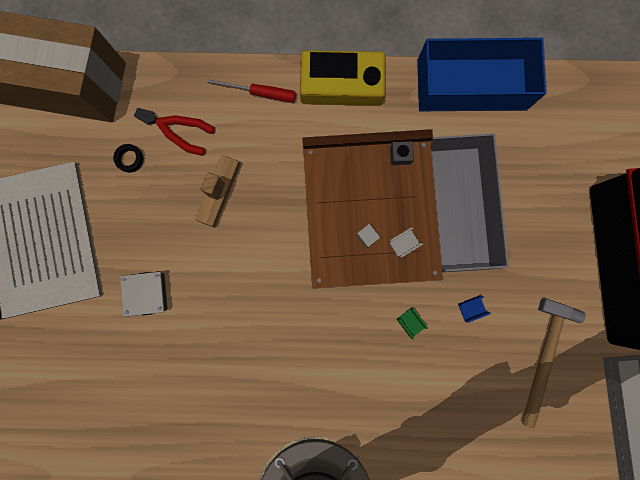

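View pics/side0.png

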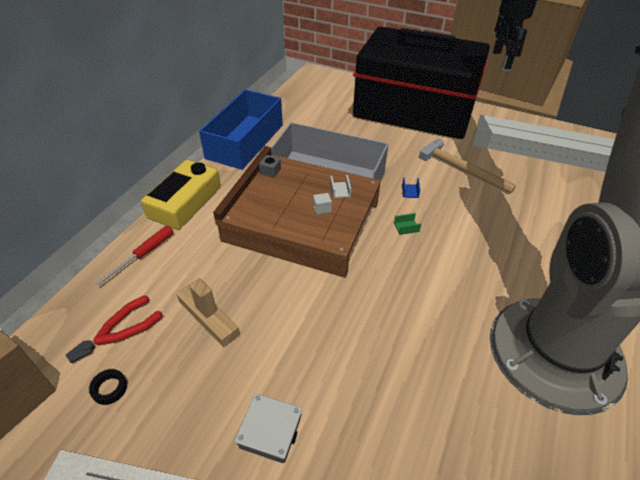

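The top view has the push block at about (219,190), handle top at about (212,185). The platform corners are near (303,137), (432,130), (442,280) and (313,288), with the bin on its right, which is -y. The white square tube is at (369,236) and the white U at (405,242). Possible confusions: the blue U (474,308) and green U (411,322) on the bench, which are not meant; the junction box (143,294), the wall box (402,152), and the pliers and screwdriver. By the description I choose the pale-wood block and the two white pieces, and check them in a close crop.

```bash
cat > h.py <<'E'
import numpy as np,cv2
def load(n):
    d=np.load(f"{n}.npz"); return d["K"],d["r"],d["t"]
def ray(n,px,z):
    K,r,t=load(n); R=cv2.Rodrigues(r)[0]
    d=R.T@np.linalg.inv(K)@np.array([px[0],px[1],1.]); c=-R.T@t.ravel()
    return c+d*(z-c[2])/d[2]
def proj(n,P):
    K,r,t=load(n); return cv2.projectPoints(np.array(P,float).reshape(-1,1,3),r,t,K,None)[0].reshape(-1,2)
E
python3 - <<'E'
import cv2,numpy as np
from h import *
t=cv2.imread("pics/top0.png"); s=cv2.imread("pics/side0.png")
def crop(im,x,y,w,h,f): return cv2.resize(im[y:y+h,x:x+w],None,fx=f,fy=f,interpolation=cv2.INTER_CUBIC)
a=crop(t,185,145,66,90,5)   # 330x450
b=crop(t,345,215,90,60,5)   # 450x300
c=crop(s,290,170,75,50,4)   # 300x200
d=np.zeros((500,790,3),np.uint8); d[:450,:330]=a; d[:300,335:785]=b; d[300:500,335:635]=c
cv2.imwrite("pics/crop1.png",d)
for p in [(303,137),(432,130),(442,280),(313,288)]: print(p,ray("top",p,.075).round(3))
E
```

```text
(303, 137) [0.732 0.039 0.075]
(432, 130) [ 0.752 -0.223  0.075]
(442, 280) [ 0.448 -0.242  0.075]
(313, 288) [0.427 0.012 0.075]
```

View pics/crop1.png

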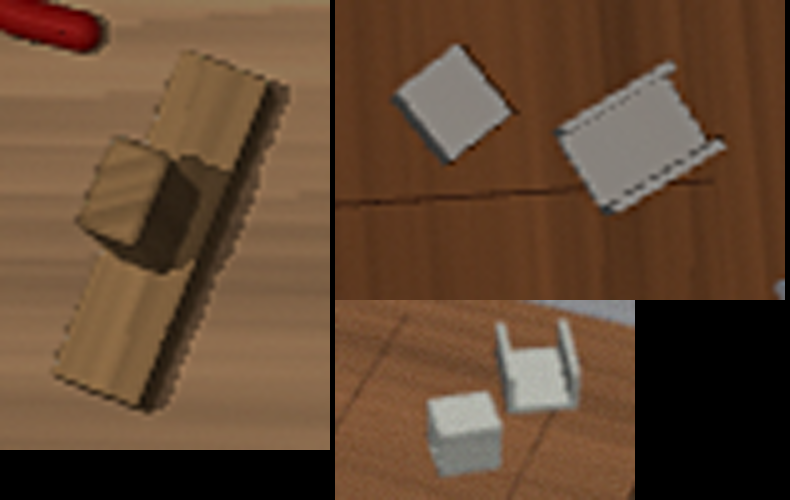

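The crop confirms all three. The wooden block has its handle on the sole's middle, with handle-top corners near (207,172), (219,176), (212,194) and (201,189). The tube is a white square at (369,235), and the white U lies open side up at (406,243), nearer the bin.

```bash
python3 - <<'E'
from h import *
R=lambda ps,z:np.array([ray("top",p,z) for p in ps])
pl=R([(303,137),(432,130),(442,280),(313,288)],.075)
print("plat c",pl.mean(0).round(3))
def info(n,P):
    print(n,P[:,:2].round(3).tolist(),"c",P.mean(0).round(3),"edges",[ (round(np.linalg.norm(P[i]-P[i-1]),3),round(np.degrees(np.arctan2(*(P[i]-P[i-1])[[1,0]])),1)) for i in range(4)])
# fence base corners are hidden; use -x edge and the -y edge
info("plat",pl)
info("sole",R([(222,155),(239,162),(214,226.6),(196,220)],.03))
info("handle",R([(207.4,172.4),(219.4,176.4),(212,194.4),(200.6,189)],.1))
info("sq",R([(369.6,224),(381,237.4),(368,246),(357.4,234)],.105))
info("u",R([(412.4,228),(423,244),(400,257.4),(389.4,241)],.1))
E
```

```text
plat c [ 0.59  -0.104  0.075]
plat [[0.732, 0.039], [0.752, -0.223], [0.448, -0.242], [0.427, 0.012]] c [ 0.59  -0.104  0.075] edges [(np.float64(0.306), np.float64(5.0)), (np.float64(0.263), np.float64(-85.6)), (np.float64(0.305), np.float64(-176.5)), (np.float64(0.255), np.float64(94.7))]
sole [[0.704, 0.212], [0.69, 0.175], [0.55, 0.222], [0.564, 0.261]] c [0.627 0.218 0.03 ] edges [(np.float64(0.149), np.float64(-19.2)), (np.float64(0.039), np.float64(-111.5)), (np.float64(0.147), np.float64(161.2)), (np.float64(0.041), np.float64(71.0))]
handle [[0.649, 0.224], [0.641, 0.2], [0.605, 0.214], [0.616, 0.236]] c [0.628 0.219 0.1  ] edges [(np.float64(0.035), np.float64(-19.6)), (np.float64(0.025), np.float64(-107.5)), (np.float64(0.038), np.float64(160.2)), (np.float64(0.025), np.float64(65.7))]
sq [[0.553, -0.095], [0.527, -0.117], [0.51, -0.092], [0.533, -0.071]] c [ 0.53  -0.094  0.105] edges [(np.float64(0.031), np.float64(-49.5)), (np.float64(0.034), np.float64(-139.0)), (np.float64(0.03), np.float64(124.6)), (np.float64(0.031), np.float64(42.2))]
u [[0.547, -0.179], [0.516, -0.199], [0.489, -0.155], [0.521, -0.134]] c [ 0.518 -0.167  0.1  ] edges [(np.float64(0.052), np.float64(-59.4)), (np.float64(0.037), np.float64(-146.3)), (np.float64(0.052), np.float64(121.2)), (np.float64(0.038), np.float64(33.3))]
```

Every size and angle agrees with the descriptions: the sole measures 149 x 40 mm, and the platform and block yaws come out at about 4.5° and -19.2°. First I lift, turn the tool to world axes, and travel.

Request:
move_arm(commands="1 0 0 -1.8 0 0 6.28; 1 0 0 -1.8 0 0 6.28; 1 0 0 -1.8 0 0 6.28; 1 0 0 -1.6 0 0 6.28; 1 1.42 -3.45 0 0 0 0; 1 1.42 -3.45 0 0 0 0; 1 1.42 -3.45 0 0 0 0; 1 1.42 -3.45 0 0 0 0; 1 1.42 -3.45 0 0 0 0; 1 1.42 -3.45 0 0 0 0; 1 1.42 -3.45 0 0 0 0; 1 1.42 -3.45 0 0 0 0", force=60)

```text
t: 1.1
eef_pos: [0.3997, -0.3339, 0.3011]
tool_rot: [-0.0, 1.0, -0.001, -0.0]
contact_force: [0.3, -0.1, -0.4]
gripper_width: 0.995
```

Request:
move_arm(commands="1 1.42 -3.45 0 0 0 0; 1 1.42 -3.45 0 0 0 0; 1 1.42 -3.45 0 0 0 0; 1 1.42 -3.45 0 0 0 0; 1 1.42 -3.45 0 0 0 0; 1 1.42 -3.45 0 0 0 0; 1 1.42 -3.45 0 0 0 0; 1 1.42 -3.45 0 0 0 0; 1 1.42 -3.45 0 0 0 0; 1 1.42 -3.45 0 0 0 0; 1 1.42 -3.45 0 0 0 0; 1 1.42 -3.45 0 0 0 0")

```text
t: 2.1
eef_pos: [0.5708, 0.0795, 0.301]
tool_rot: [0.0, 1.0, -0.001, -0.0]
contact_force: [1.1, -0.1, -0.4]
gripper_width: 0.999
```

Request:
move_arm(commands="1 1.43 -3.45 0 0 0 0; 1 1.43 -3.45 0 0 0 0; 1 1.43 -3.45 0 0 0 0; 1 1.43 -3.45 0 0 0 0; 1 0 0 2 0 0 6.4; 1 0 0 2 0 0 6.4; 1 0 0 2 0 0 6.4; 1 0 0 0 0 0 0; 1 0 0 0 0 0 0")

```text
t: 2.85
eef_pos: [0.6273, 0.2154, 0.2401]
tool_rot: [0.001, 0.986, -0.166, -0.001]
contact_force: [-0.2, -0.6, 0.8]
gripper_width: 0.999
```

```bash
python3 - <<'E'
from station import bot
import cv2,numpy as np
from scipy.spatial.transform import Rotation as Ro
o=bot.get_obs(); c=bot.read_camera("wrist"); im=c["img"][:,:,::-1].copy()
q=o["tool_rot"]; R=Ro.from_quat([q[1],q[2],q[3],q[0]]).as_matrix(); H=np.array(c["hand_eye"])
a=np.radians(-19.2); u=np.array([np.cos(a),np.sin(a)]); v=np.array([-u[1],u[0]])
for z,hx,hy in((.1,.02,.013),(.03,.075,.02)):
    for sx,sy in((1,1),(1,-1),(-1,-1),(-1,1)):
        P=np.array([*(np.array([.628,.2185])+sx*hx*u+sy*hy*v),z])
        pc=H[:3,:3].T@(R.T@(P-o["eef_pos"])-H[:3,3]); p=np.array(c["K"])@pc; p=p[:2]/p[2]
        cv2.circle(im,tuple(int(k) for k in p),3,(0,0,255),-1); print(z,p.round(0))
cv2.imwrite("pics/w1.png",im); print(H.round(3))
E
```

```text
0.1 [288. 191.]
0.1 [325. 191.]
0.1 [325. 245.]
0.1 [289. 245.]
0.03 [283. 108.]
0.03 [332. 109.]
0.03 [329. 277.]
0.03 [286. 277.]
[[ 0.    -0.955 -0.297  0.075]
 [ 1.     0.    -0.     0.   ]
 [ 0.001 -0.297  0.955 -0.143]
 [ 0.     0.     0.     1.   ]]
```

View pics/w1.png

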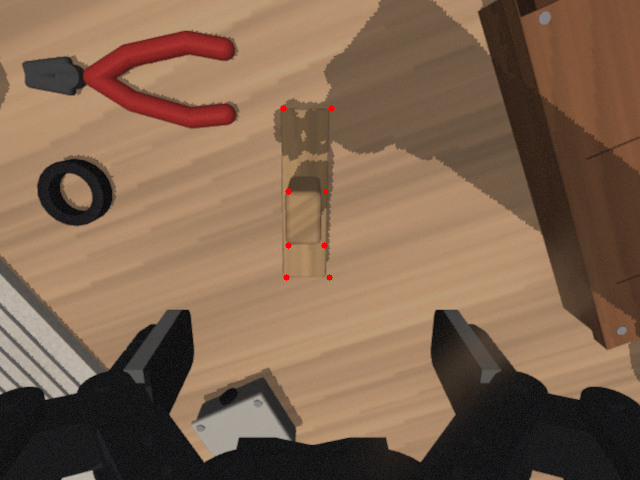

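The wrist view agrees with the model to about 2 px: the handle is at x 286–322, y 192–244, so the error is about 1.5 mm to the left. I correct for that and descend to grasp.

Request:
move_arm(commands="1 0 -0.4 2.4 0 0 0; 1 0 0 3 0 0 0; 1 0 0 3 0 0 0; 1 0 0 3 0 0 0; 1 0 0 3 0 0 0; 1 0 0 3 0 0 0; 1 0 0 1.5 0 0 0; 1 0 0 0.5 0 0 0; 0.2 0 0 0 0 0 0; 0 0 0 0 0 0 0; 0 0 0 0 0 0 0; 0 0 0 0 0 0 0", force=80)

```text
t: 3.9
eef_pos: [0.6308, 0.2202, 0.0494]
tool_rot: [-0.001, 0.986, -0.167, 0.001]
contact_force: [0.8, -0.2, 0.0]
gripper_width: 0.451
```

Request:
move_arm(commands="0 0 0 0 0 0 0; 0 0 0 0 0 0 0; 0 0 0 0 0 0 0; 0 0 0 -0.5 0 0 0; 0 0 0 -2 0 0 0; 0 0 0 -3 0 0 0; 0 0 0 0 0 0 0")

```text
t: 4.48
eef_pos: [0.6322, 0.2209, 0.1076]
tool_rot: [-0.002, 0.986, -0.168, 0.003]
contact_force: [1.1, 1.4, -0.9]
gripper_width: 0.293
```

Request:
move_arm(commands="0 0 0 -1.9 0 0 -5.95; 0 0 0 -1.9 0 0 -5.95; 0 0 0 -1.9 0 0 -5.95; 0 0 0 -1.9 0 0 -5.95; 0 -1.43 2.94 0 0 0 0; 0 -1.43 2.94 0 0 0 0; 0 -1.43 2.94 0 0 0 0; 0 -1.43 2.94 0 0 0 0; 0 -1.43 2.94 0 0 0 0; 0 -1.43 2.94 0 0 0 0; 0 -1.43 2.94 0 0 0 0; 0 -1.43 2.94 0 0 0 0")

```text
t: 5.48
eef_pos: [0.5325, -0.0254, 0.1779]
tool_rot: [0.0, 0.999, 0.039, -0.0]
contact_force: [-1.0, -0.3, -2.2]
gripper_width: 0.296
```

Request:
move_arm(commands="0 0 0 0 0 0 0; 0 0 0 0 0 0 0")

```text
t: 5.65
eef_pos: [0.5327, -0.0266, 0.1779]
tool_rot: [0.001, 0.999, 0.037, -0.001]
contact_force: [1.3, 0.4, -2.4]
gripper_width: 0.295
```

```bash
python3 - <<'E'
from station import bot
import cv2,numpy as np
o=bot.get_obs(); print(np.round(o["eef_pos"],4),np.round(o["tool_rot"],3),o["gripper_width"])
w=bot.read_camera("wrist")["img"][:,:,::-1]; t=bot.read_camera("top")["img"][:,:,::-1]; s=bot.read_camera("side")["img"][:,:,::-1]
cv2.imwrite("pics/w2.png",w); cv2.imwrite("pics/t2.png",t)
a=cv2.resize(w,(400,300),interpolation=cv2.INTER_AREA); b=cv2.resize(s[100:300,180:446],(400,300)); c=cv2.resize(t[110:310,280:547],(400,300))
cv2.imwrite("pics/m2.png",np.vstack([np.hstack([a,b]),np.hstack([c,c*0])]))
E
```

```text
[ 0.5327 -0.0266  0.1779] [ 0.001  0.999  0.037 -0.001] 0.2954633759815576
```

View pics/m2.png

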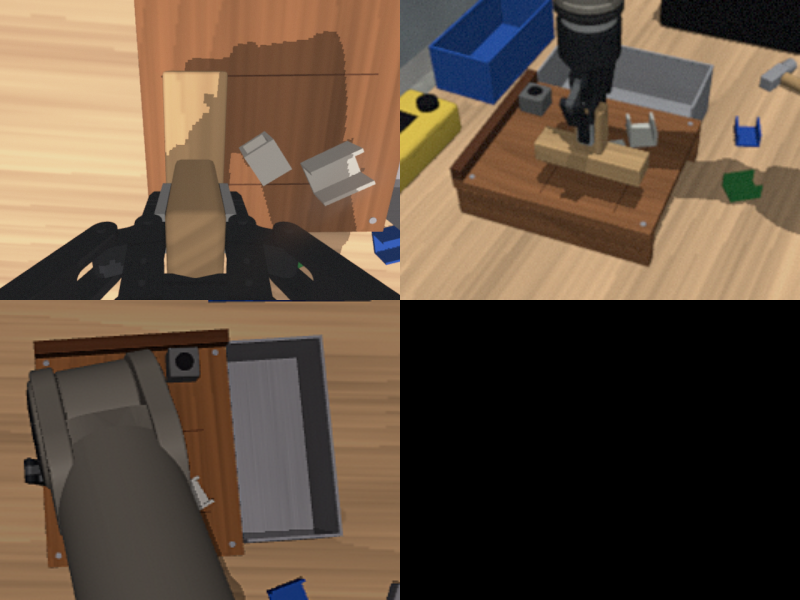

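The block hangs upright, square to the platform, with its sole clear of the square tube (wrist view: block right edge at 226, tube at 240+). I shift it 6 mm to +x to clear the bin wall, then lower it.

Request:
move_arm(commands="0 0.6 0 1.5 0 0 0; 0 0 0 2 0 0 0; 0 0 0 1 0 0 0; 0 0 0 0.3 0 0 0; 0 0 0 0 0 0 0; 0 0 0 0 0 0 0")

```text
t: 6.3
eef_pos: [0.5402, -0.0228, 0.1307]
tool_rot: [-0.0, 0.999, 0.04, 0.0]
contact_force: [0.3, -0.4, -2.1]
gripper_width: 0.296
```

Request:
move_arm(commands="0 0 0 0.2 0 0 0; 0 0 0 0.2 0 0 0; 0 0 0 0 0 0 0")

```text
t: 6.55
eef_pos: [0.54, -0.0235, 0.1265]
tool_rot: [0.0, 0.999, 0.039, 0.0]
contact_force: [-0.8, 0.5, -3.0]
gripper_width: 0.295
```

Request:
move_arm(commands="0 0 0 0.2 0 0 0; 0 0 0 0 0 0 0")

```text
t: 6.72
eef_pos: [0.5398, -0.0235, 0.1242]
tool_rot: [0.0, 0.999, 0.039, -0.0]
contact_force: [0.3, 1.0, -2.3]
gripper_width: 0.292
```

Request:
move_arm(commands="0 0 0 0.1 0 0 0; 0 0 0 0 0 0 0")

```text
t: 6.88
eef_pos: [0.5398, -0.0234, 0.1239]
tool_rot: [0.0, 0.999, 0.039, -0.0]
contact_force: [-3.5, 0.2, 4.0]
gripper_width: 0.296
```

Request:
move_arm(commands="0 0 0 0.1 0 0 0; 0 0 0 0 0 0 0")

```text
t: 7.05
eef_pos: [0.5398, -0.0234, 0.1239]
tool_rot: [0.0, 0.999, 0.039, 0.0]
contact_force: [-6.6, -0.3, 13.8]
gripper_width: 0.295
```

Request:
move_arm(commands="0 0 0 0.1 0 0 0; 0 0 0 0 0 0 0")

```text
t: 7.22
eef_pos: [0.5398, -0.0233, 0.1238]
tool_rot: [0.001, 0.999, 0.039, 0.0]
contact_force: [-11.7, 0.2, 21.3]
gripper_width: 0.294
```

Contact shows at TCP z ≈ 0.124, as expected (75 + 48 mm). I raise about 3 mm to unload the block and sweep at a moderate speed.

Request:
move_arm(commands="0 0 0 -0.3 0 0 0; 0 0 0 0 0 0 0; 0 0 1.2 0 0 0 0; 0 0 1.2 0 0 0 0; 0 0 1.2 0 0 0 0; 0 0 1.2 0 0 0 0; 0 0 1.2 0 0 0 0; 0 0 1.2 0 0 0 0; 0 0 1.2 0 0 0 0; 0 0 1.2 0 0 0 0; 0 0 1.2 0 0 0 0; 0 0 0 0 0 0 0")

```text
t: 8.22
eef_pos: [0.5481, -0.135, 0.1241]
tool_rot: [0.001, 0.999, 0.037, -0.0]
contact_force: [-0.0, -0.2, -2.8]
gripper_width: 0.296
```

```bash
python3 - <<'E'
from station import bot
import cv2,numpy as np
w=bot.read_camera("wrist")["img"][:,:,::-1]; s=bot.read_camera("side")["img"][:,:,::-1]
a=cv2.resize(w,(400,300),interpolation=cv2.INTER_AREA); b=cv2.resize(s[100:300,180:446],(400,300))
cv2.imwrite("pics/m3.png",np.hstack([a,b]))
E
```

```text
(no output)
```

View pics/m3.png

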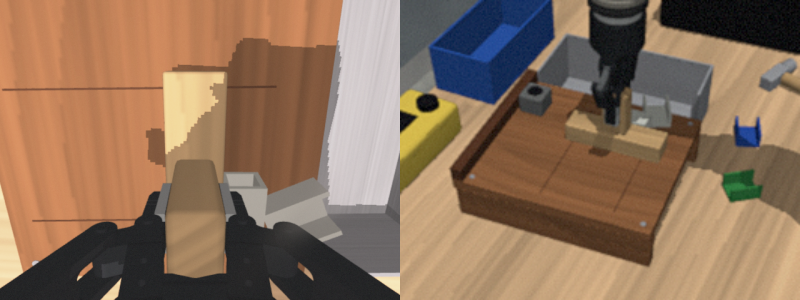

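Both offcuts ride ahead of the block's face (tube at wrist px (245,190), U at (300,215), at the bin edge). I continue past the edge.

Request:
move_arm(commands="0 0 1.2 0 0 0 0; 0 0 1.2 0 0 0 0; 0 0 1.2 0 0 0 0; 0 0 1.2 0 0 0 0; 0 0 1.2 0 0 0 0; 0 0 1.2 0 0 0 0; 0 0 1.2 0 0 0 0; 0 0 1.2 0 0 0 0; 0 0 1.2 0 0 0 0; 0 0 0 0 0 0 0; 0 0 0 0 0 0 0; 0 0 0 0 0 0 0")

```text
t: 9.32
eef_pos: [0.5569, -0.238, 0.1242]
tool_rot: [-0.0, 0.999, 0.04, -0.0]
contact_force: [0.2, 0.3, -2.0]
gripper_width: 0.292
```

```bash
python3 - <<'E'
from station import bot
import cv2,numpy as np
w=bot.read_camera("wrist")["img"][:,:,::-1]; s=bot.read_camera("side")["img"][:,:,::-1]
a=cv2.resize(w,(400,300),interpolation=cv2.INTER_AREA); b=cv2.resize(s[100:300,180:446],(400,300))
cv2.imwrite("pics/m4.png",np.hstack([a,b]))
E
```

```text
(no output)
```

View pics/m4.png

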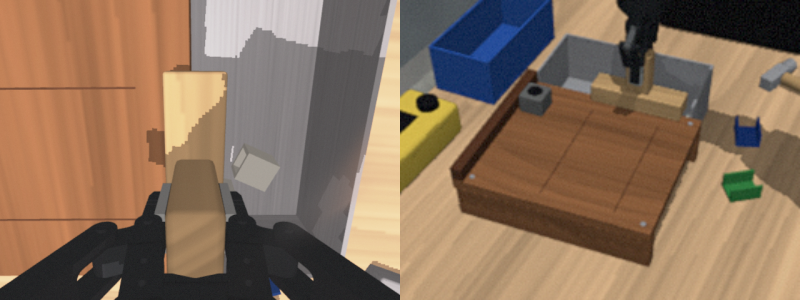

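Request:
move_arm(commands="0 0 0 -0.4 0 0 0; 0 0 -1 0 0 0 0; 0 0 -2 0 0 0 0; 0 0 -2 0 0 0 0; 0 0 -2 0 0 0 0; 0 0 -2 0 0 0 0; 0 0 -2 0 0 0 0; 0 0 -2 0 0 0 0; 0 0 -2 0 0 0 0; 0 0 -1 0 0 0 0; 0 0 0 0 0 0 0; 0 0 0 0.3 0 0 0")

```text
t: 10.42
eef_pos: [0.5448, -0.079, 0.126]
tool_rot: [0.0, 0.999, 0.04, 0.001]
contact_force: [0.0, 0.4, -2.1]
gripper_width: 0.293
```

```bash
python3 - <<'E'
from station import bot
import cv2,numpy as np
w=bot.read_camera("wrist")["img"][:,:,::-1]; s=bot.read_camera("side")["img"][:,:,::-1]; t=bot.read_camera("top")["img"][:,:,::-1]
a=cv2.resize(w,(400,300),interpolation=cv2.INTER_AREA); b=cv2.resize(s[100:300,180:446],(400,300)); c=cv2.resize(t[110:310,280:547],(400,300))
cv2.imwrite("pics/m5.png",np.vstack([np.hstack([a,b]),np.hstack([c,c*0])]))
E
```

```text
(no output)
```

View pics/m5.png

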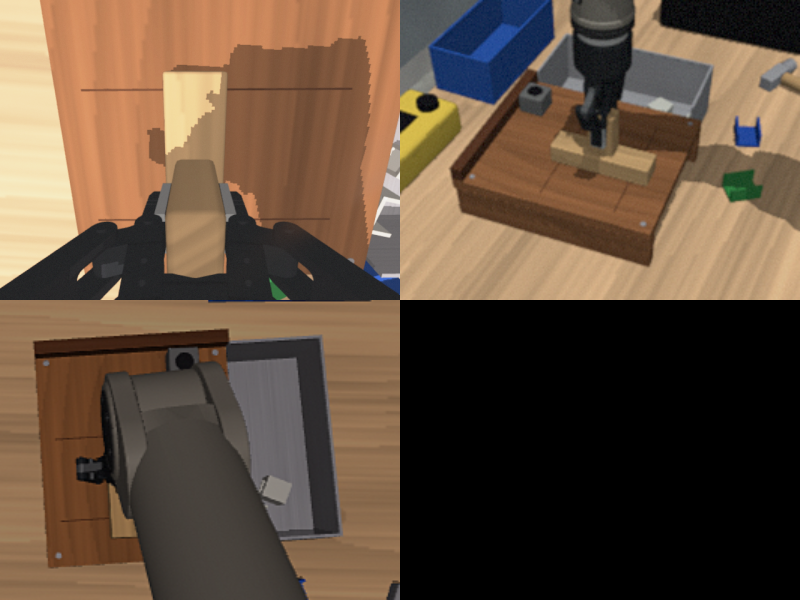

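The platform is clear and the tube lies in the bin (top crop (277,489)), with white parts of the U showing at the bin's edge. Now I set the block down and release it.

Request:
move_arm(commands="0 0 0 0.1 0 0 0; 0 0 0 0 0 0 0; 0 0 0 0.1 0 0 0; 0 0 0 0 0 0 0")

```text
t: 10.9
eef_pos: [0.5443, -0.0802, 0.1239]
tool_rot: [0.0, 0.999, 0.039, -0.0]
contact_force: [-3.2, -1.4, 3.8]
gripper_width: 0.294
```

Request:
move_arm(commands="0 0 0 0.05 0 0 0; 0 0 0 0 0 0 0")

```text
t: 11.07
eef_pos: [0.5442, -0.0801, 0.1239]
tool_rot: [0.001, 0.999, 0.039, 0.0]
contact_force: [-4.8, -2.1, 9.3]
gripper_width: 0.293
```

Contact is felt. I open, then rise straight up with open fingers.

Request:
move_arm(commands="0.4 0 0 -0.05 0 0 0; 0.6 0 0 0 0 0 0; 1 0 0 0 0 0 0; 1 0 0 0 0 0 0; 1 0 0 0 0 0 0; 1 0 0 0 0 0 0; 1 0 0 -1 0 0 0; 1 0 0 -2 0 0 0; 1 0 0 -3 0 0 0; 1 0 0 -3 0 0 0; 1 0 0 -3 0 0 0; 1 0 0 -2 0 0 0")

```text
t: 12.07
eef_pos: [0.5452, -0.079, 0.2672]
tool_rot: [0.0, 0.999, 0.039, 0.002]
contact_force: [0.5, -0.1, 0.2]
gripper_width: 1.0
```

Request:
move_arm(commands="1 0 -3 0 0 0 0; 1 0 -4 0 0 0 0; 1 0 -4 0 0 0 0; 1 0 -4 0 0 0 0; 1 0 -4 0 0 0 0; 1 0 -4 0 0 0 0; 1 0 -4 0 0 0 0; 1 0 -4 0 0 0 0; 1 0 -2 0 0 0 0; 1 0 0 0 0 0 0")

```text
t: 12.9
eef_pos: [0.5162, 0.2565, 0.2644]
tool_rot: [-0.002, 0.999, 0.044, 0.0]
contact_force: [0.6, 0.1, -0.4]
gripper_width: 1.002
```

```bash
python3 - <<'E'
from station import bot
import cv2,numpy as np
o=bot.get_obs(); print(o["t"],np.round(o["eef_pos"],3),o["gripper_width"])
s=bot.read_camera("side")["img"][:,:,::-1]; t=bot.read_camera("top")["img"][:,:,::-1]
f=lambda im,x,y:cv2.resize(im[y:y+200,x:x+267],(400,300),interpolation=cv2.INTER_CUBIC)
cv2.imwrite("pics/m6.png",np.vstack([np.hstack([f(s,180,100),f(t,280,110)]),cv2.resize(np.hstack([s,t]),(800,300))]))
E
```

```text
12.9 [0.516 0.257 0.264] 1.0017638440352792
```

View pics/m6.png

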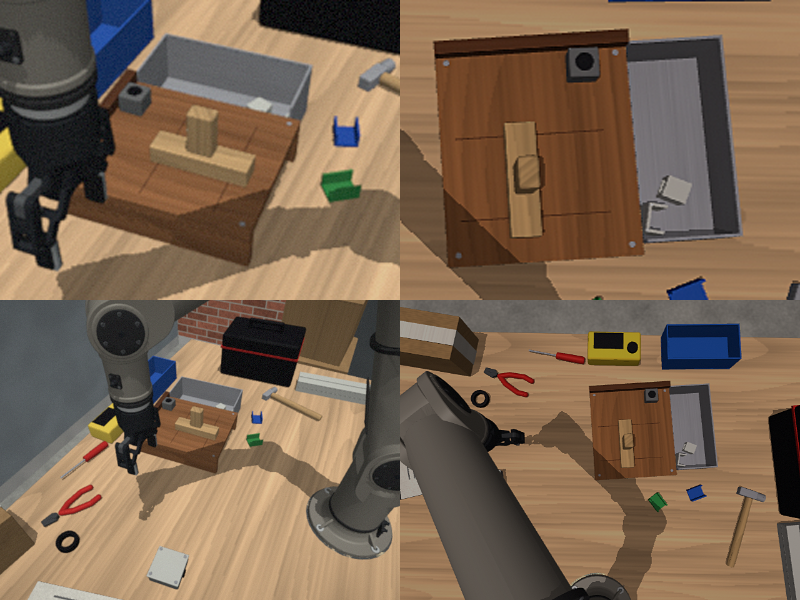

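The block stands upright on the platform, released (top crop (523,180)). The tube at (675,190) and the U, standing on end at (655,217), are both inside the bin. The wall box and the coloured pieces have not moved.

```bash
python3 -c "
from station import bot
print(bot.hand_in())"
```

```text
the job is handed in; nothing more can be done
None
```

I swept both white offcuts into the scrap bin with the push block, which I held only by its handle. I then set the block upright on the platform, released it, moved the arm well clear and handed the job in at about 13 s.

The last side and top pictures show:
- **Push block:** it is standing upright near the middle of the platform.
- **Offcuts:** both are inside the bin. The U-trunking is standing on end against the platform side, and by its size it should be below the bin's rim.
- **Rest of the scene:** the platform holds nothing else but the grey wall box, which looks unmoved, as do the blue and green pieces on the bench. I saw nothing fallen off the bench.

The largest contact force I saw was about 24 N, when I pressed the block on the platform to find its height. No check failed or disagreed. During the sweep the gripper hid the U in the camera views, so I only confirmed it was in the bin from the last picture.

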